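# Roll a settled jar under a hand float to its far mark and back

## Robot

A 7-joint arm with a two-finger parallel gripper is mounted at the origin on a cart in front of the work surface, level with it; the furniture and walls round the work are solid. World frame = base frame: x ahead of the robot, y to its left, z up, the work surface at z = 0. Lengths are in m, angles in rad, forces in N, time in s.
With the tool pointing down it reaches from about 0.425 to 1.025 m from the base axis. Payload 9.4 kg.
Tool frame: the origin (TCP) lies midway between the tips of the shut fingers; the grasp point (between the pads) lies robot.grip_depth behind it (robot.grip_depth is the distance from the TCP to the grasp point, in m); z points along the fingers, y is the line along which they close (so a half turn about z gives the same grasp; the last joint's range is limited). The gripper opens to 93 mm and grips with 3 to 60 N. Pads are 15 mm wide; open, the fingers measure 128 mm over their backs; the gripper's body (75 mm by 188 mm) begins 65 mm behind the grasp point.
Start: joints at [-1.231, 0.599, -0.003, 1.599, 0.002, 0.943, -0.08], TCP at [0.294, 0.663, 0.219] pointing down, gripper open.
Joint ranges: [-2.57, 2.57], [-0.35, 1.97], [-1.29, 1.29], [0.11, 2.56], [-1.05, 4.19], [0.11, 1.86], [-2.63, 2.63]. Speed limits (rad/s): [2.22, 2.22, 3.01, 3.01, 3.14, 3.14, 3.14].

## Interface

Orientations are given as a unit quaternion [w, x, y, z].
In Python, from plant import robot, viewer gives the robot as it stands.
- The arm moves only by the tool servo_tool, never from a script. Its argument "moves" is one flat list of numbers, 7 for each row, row after row: the shift along the tool's x, y, z in m, then the turn, a rotation vector about the tool's x, y, z in rad, then the opening, from 0 (shut) to 1 (fully open). A call has 1 to 5 rows; each row shifts and turns the commanded pose from where the row before left it, along the tool's axes as they then stand; what a row does not reach is not made up. A row lasts 1/8 s, in which the tool goes at most 62.5 mm and 10.7 degrees, less where a joint would pass 70% of its speed; a pose out of reach is approached as far as the arm can. A call is refused whole if a number of a shift passes 0.0625 or a number of a turn 0.188, either way. A call with a gripper value outside its range is refused whole. The fingers move at their own pace and stop on an object; the grip force is fixed at half the most. Time passes only in rows, so rows that do not move let the fingers close. It gives the time, the measured TCP pose, the force, the opening and the grip force at its end, in the units of the state.
- robot.observe(): the state, without advancing time (a new reading comes with each control period).
- viewer.camera(name): name is "scene" or "top" or "wrist"; returns (picture, depth): 420x560x3 uint8, blue, green, red; 420x560 float32, m along the optical axis (not along the pixel's ray), 0 where there is no reading.
- viewer.get_calibration(name): a dict with "mtx" (3x3 intrinsics, pixels), "rvec" (rotation vector, rad) and "tvec" (3), from world to camera coordinates, as OpenCV has them; the wrist camera has in their place "tool_from_camera" (4x4, takes a point from camera to tool coordinates, whose origin is the TCP and whose axes are the flange's). Camera axes: x right, y down, z forward; pixel columns grow to the right and rows downward; lengths in m; the calibration is good to about 2 mm. A picture is of the moment at which its call begins: read the wrist's pose just before it. get_calibration takes no time and is no camera call.
- robot.close_job(): hands the job in; it is judged then, once.
The state is a dict: "time_s": time; "q": joint angles; "qd": joint speeds; "joint_torque": joint torques, N m; "ee_pos": TCP position; "eef_rot": TCP orientation; "ft_force": force on the tool from outside, world axes, zero at the start; "moment": the same for the moment, N m; "gripper_width": finger opening in m; "finger_force": force on a finger pad.
Only numpy, scipy, OpenCV 4.12 (cv2) and the standard library are available. Lean on these libraries where they do the work, as an engineer would, in place of code of your own. Each camera call takes 0.05 s, during which the arm holds its last target. There are 200 camera calls.

## Task

Remix the settled jar: take the wooden hand float by its grip, press its flat face lightly on top of the lying jar and roll the jar slowly under it to the green mark, stop it there, then roll it back the same way and leave it at rest on the red mark. Keep the float pressed gently on the jar while it crosses the board (a few newtons, never hard), never let it run free or touch it with the gripper itself, and afterwards lay the float flat on the bench clear of the board. Leave the tape and nippers alone.

Things in the scene. Friction and masses are not known exactly. Their poses are not given: they have to be found in the camera images.
- board: Fixed grey rolling board, 160 mm along its y (rolling direction), 114 mm along x, a 20 mm high, 8 mm thick rail on each long side; origin centre of underside, whose height varies by 3 mm. Shallow V rests across it at y = -45 and +45 mm (bottoms 8 mm above the underside) rise over 28 mm each way by 2 to 3 mm to the flat crown between and flat end strips. No end stops: a jar rolled on falls off.
- green_mark (a point): Middle of the green line at the bottom of the rest at the board's -y end; also shown by green patches on the rails.
- red_mark (a point): Middle of the red line at the bottom of the rest at the board's +y end, 90 mm from the green line; also shown by red patches on the rails. The jar starts in this rest.
- jar_mid (a point): Centre of the closed white jar lying between the rails: 42 mm diameter, 89 mm long, 0.07 to 0.17 kg; z is its long axis, across the board. It rolls freely: under a flat face that moves by d without slip its centre moves d/2, so it travels back along the face by d/2. Contacts are hard: 1 mm too low is worth 5 N or more, so follow the board's rise and fall by force.
- float_grip (a point): Grip point of the wooden hand float (0.22 kg), in its upright grip bar 33 mm above the flat rubber face below. Bar: 22 mm thick along y (grasp across it from above), 70 mm long along x, from 8 to 50 mm above the face. Sole: 160 mm along y, 60 mm along x, 8 mm thick, the grip at its middle. z points up from the face. Starts flat on the bench, left or right of the board.
- tape: Black roll of tape lying flat, 73 mm across, 19 mm high, origin at the centre of its underside; bystander, on the other side of the board from the float.
- nippers: Orange-handled nippers, 120x50x11 mm, lying flat behind the board, origin at the centre of its underside; bystander.

How it is judged:
By the outcome, as a careful person would: the job done as asked, in the order asked, and still so for the second after the job is handed in, with the robot touching nothing.
It also fails if it takes over 72 s, if anything falls off the work surface, if the arm or the gripper's body presses on something with over 40 N, if the wrist force passes 120 N, or if a joint passes its speed limit or range.

## Working session

There is one attempt and no reset: what is moved stays moved. The work goes in short steps, Python scripts to look and compute and a tool call to move; the robot and the scene stay as the last step left them, time stands still between calls to the robot, and variables do not carry over. Pictures are saved under pics/ and viewed, at most 10 in all, crops included, and the job is handed in when it is done.

Besides the shell and the picture viewer there is one more tool, called after "Request:" by a JSON object that holds its "method" and its "body". servo_tool: Moves the arm, as the interface text tells. Its arguments: {"type":"object","properties":{"moves":{"type":"array"}},"required":["moves"]}

```bash
mkdir -p pics; ls
python3 - <<'E'
from plant import robot, viewer
import cv2, numpy as np
s=robot.observe(); print({k:np.round(v,4).tolist() for k,v in s.items()}, robot.grip_depth)
for n in ("top","scene"):
    p,d=viewer.camera(n); cv2.imwrite(f"pics/{n}0.png",p); np.savez(f"pics/{n}0.npz",p=p,d=d)
    print(n,viewer.get_calibration(n))
print(viewer.get_calibration("wrist"))
E
```

```text
pics
{'time_s': 0.0, 'q': [-1.2307, 0.6001, -0.0025, 1.6001, 0.0018, 0.9429, -0.0798], 'qd': [-0.0004, 0.0012, -0.0003, 0.0016, 0.0007, -0.0009, 0.0001], 'joint_torque': [0.0001, -76.5042, 1.4972, -25.2356, -0.0525, 0.0168, 0.0001], 'ee_pos': [0.2934, 0.6625, 0.2178], 'eef_rot': [-0.0001, 0.2069, 0.9784, -0.0007], 'ft_force': [0.6385, 0.4626, 0.4991], 'moment': [0.0117, -0.0089, 0.004], 'finger_force': 0.0, 'gripper_width': 0.0931} 0.0188
top {'mtx': array([[444.90144939,   0.        , 286.09980045],
       [  0.        , 444.90144939, 208.9880454 ],
       [  0.        ,   0.        ,   1.        ]]), 'rvec': array([ 2.16520599, -2.14316475,  0.10538604]), 'tvec': array([0.02564269, 0.52758275, 1.24247631])}
scene {'mtx': array([[524.48524506,   0.        , 272.40732519],
       [  0.        , 524.48524506, 209.90290673],
       [  0.        ,   0.        ,   1.        ]]), 'rvec': array([ 2.15715303, -0.95473977,  0.44405414]), 'tvec': array([-0.32079506,  0.30341678,  1.09004912])}
{'mtx': array([[341.38627352,   0.        , 274.5953728 ],
       [  0.        , 341.38627352, 209.25834981],
       [  0.        ,   0.        ,   1.        ]]), 'tool_from_camera': array([[ 1.16155098e-04, -9.64490591e-01, -2.64117183e-01,
         7.32814021e-02],
       [ 9.99998985e-01, -2.63113240e-04,  1.40061022e-03,
        -1.72667241e-04],
       [-1.42036810e-03, -2.64117078e-01,  9.64489581e-01,
        -1.66405921e-01],
       [ 0.00000000e+00,  0.00000000e+00,  0.00000000e+00,
         1.00000000e+00]])}
```

View pics/top0.png

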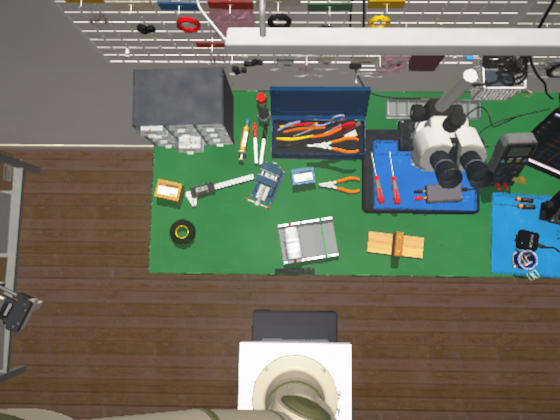

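View pics/scene0.png

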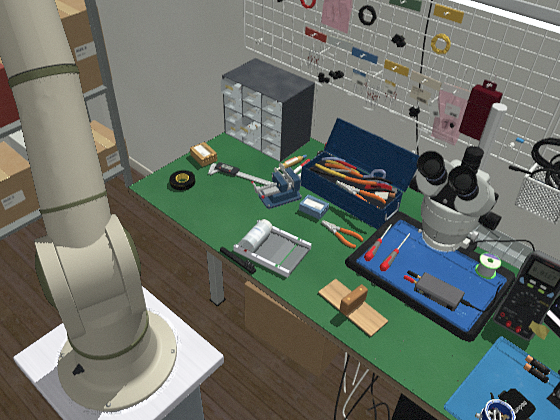

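The top view shows the board at about (308,240) with the jar in its left (+y) rest at (291,242). The float is to the right at (396,245) with its grip bar at (398,244), the tape is at (182,232) and the nippers at (340,185).

```bash
cat > h.py <<'E'
import numpy as np, cv2
from scipy.spatial.transform import Rotation as R
from plant import robot, viewer
def pose():
    s=robot.observe(); q=s["eef_rot"]; T=np.eye(4)
    T[:3,:3]=R.from_quat([q[1],q[2],q[3],q[0]]).as_matrix(); T[:3,3]=s["ee_pos"]; return T
def cam(n):
    c=viewer.get_calibration(n); 
    if n=="wrist": return c["mtx"], pose()@c["tool_from_camera"]
    M=np.eye(4); M[:3,:3]=cv2.Rodrigues(c["rvec"])[0]; M[:3,3]=c["tvec"]; return c["mtx"], np.linalg.inv(M)
def shot(n):
    K,T=cam(n); p,d=viewer.camera(n); return p,d,K,T
def ray(uv,K,T,z):
    uv=np.atleast_2d(uv).astype(float); r=np.c_[(uv-K[:2,2])/[K[0,0],K[1,1]],np.ones(len(uv))]@T[:3,:3].T
    return T[:3,3]+r*((z-T[2,3])/r[:,2])[:,None]
def cloud(d,K,T):
    v,u=np.mgrid[:d.shape[0],:d.shape[1]]; c=np.stack([(u-K[0,2])/K[0,0]*d,(v-K[1,2])/K[1,1]*d,d],-1)
    return c@T[:3,:3].T+T[:3,3]
def rect(m,K,T,z):
    cs,_=cv2.findContours(m.astype(np.uint8),cv2.RETR_EXTERNAL,cv2.CHAIN_APPROX_NONE); c=max(cs,key=cv2.contourArea)
    P=ray(c[:,0,:],K,T,z)[:,:2].astype(np.float32)
    (a,b),(w,h),t=cv2.minAreaRect(P*1000); return np.round([a,b,w,h,t],1).tolist()
E
python3 - <<'E'
from h import *
f=np.load("pics/top0.npz"); p,d=f["p"],f["d"]; K,T=cam("top"); X=cloud(d,K,T)
hsv=cv2.cvtColor(p,cv2.COLOR_BGR2HSV); H,S,V=[hsv[...,i].astype(int) for i in range(3)]
w=np.zeros(H.shape,bool)
def box(a,b,c,e): m=w.copy(); m[b:e,a:c]=1; return m
bench=X[...,2][box(420,250,480,270)]; print("bench z",np.median(bench))
fl=box(355,220,440,270)&(H>5)&(H<25)&(S>70)&(V>90); fl=cv2.morphologyEx(fl.astype(np.uint8),cv2.MORPH_CLOSE,np.ones((9,9)))
print("float",rect(fl,K,T,.008))
g=box(380,225,415,265)&(X[...,2]>.03); P=X[g]; print("bar",P.mean(0),P[:,2].max(),len(P),cv2.minAreaRect((P[:,:2]*1000).astype(np.float32)))
bd=box(270,210,345,270)&~((H>40)&(H<85)&(S>90)&(V<130)); bd=cv2.morphologyEx(bd.astype(np.uint8),cv2.MORPH_OPEN,np.ones((5,5)))
print("board",rect(bd,K,T,.015)); cv2.imwrite("pics/bd.png",bd*255)
j=box(275,215,310,268)&(X[...,2]>.032); P=X[j]; print("jar",P.mean(0),P[:,2].max(),len(P),cv2.minAreaRect((P[:,:2]*1000).astype(np.float32)))
tp=box(160,215,200,250)&(V<60); print("tape",rect(tp,K,T,.019))
E
```

```text
bench z 0.0009057705305549613
float [433.4, -282.9, 160.3, 72.3, 86.1]
bar [ 0.43083375 -0.27612122  0.07414869] 1.2950220179806344 233 ((424.6352233886719, -144.0845947265625), (70.264892578125, 309.388916015625), 2.958280324935913)
board [442.0, -29.8, 169.4, 214.0, 0.5]
jar [0.43065225 0.01149458 0.07206722] 1.2950220179806344 459 ((429.39569091796875, 11.354572296142578), (95.21286010742188, 41.34977722167969), 9.754240989685059)
tape [452.5, 332.6, 69.6, 52.1, 66.9]
```

Request:
{"method": "servo_tool", "body": {"moves": [0, 0, 0, 0, 0, -0.18, 1, 0, 0, 0, 0, 0, -0.17, 1, -0.05, 0, 0, 0, 0, 0, 1, -0.05, 0, 0, 0, 0, 0, 1, -0.05, 0, 0, 0, 0, 0, 1]}}

```text
time_s: 0.72
ee_pos: [0.4445, 0.6526, 0.2182]
eef_rot: [-0.0, 0.033, 0.999, -0.0]
ft_force: [-0.5, 1.0, 0.5]
gripper_width: 0.0931
finger_force: 0.0
```

Request:
{"method": "servo_tool", "body": {"moves": [-0.05, 0, 0, 0, 0, 0, 1, 0, -0.062, 0, 0, 0, 0, 1, 0, -0.062, 0, 0, 0, 0, 1, 0, -0.062, 0, 0, 0, 0, 1, 0, -0.062, 0, 0, 0, 0, 1]}}

```text
time_s: 1.35
ee_pos: [0.4762, 0.3999, 0.2183]
eef_rot: [-0.0, 0.033, 0.999, -0.0]
ft_force: [1.2, -0.7, -0.8]
gripper_width: 0.0928
finger_force: 0.0
```

Request:
{"method": "servo_tool", "body": {"moves": [0, -0.062, 0, 0, 0, 0, 1, 0, -0.062, 0, 0, 0, 0, 1, 0, -0.062, 0, 0, 0, 0, 1, 0, -0.062, 0, 0, 0, 0, 1, 0, -0.062, 0, 0, 0, 0, 1]}}

```text
time_s: 1.98
ee_pos: [0.4554, 0.0909, 0.2186]
eef_rot: [0.0, 0.033, 0.999, -0.0]
ft_force: [1.4, 0.1, -0.2]
gripper_width: 0.0928
finger_force: 0.0
```

Request:
{"method": "servo_tool", "body": {"moves": [0, -0.062, 0, 0, 0, 0, 1, 0, -0.062, 0, 0, 0, 0, 1, 0, 0, 0, 0, 0, 0, 1, 0, 0, 0, 0, 0, 0, 1]}}

```text
time_s: 2.48
ee_pos: [0.4476, -0.0306, 0.2186]
eef_rot: [0.0, 0.034, 0.999, 0.0]
ft_force: [-0.5, -1.2, 0.5]
gripper_width: 0.0928
finger_force: 0.0
```

Run:
```python
from h import *
p,d,K,T=shot("wrist"); cv2.imwrite("pics/w1.png",p); np.savez("pics/w1.npz",p=p,d=d,K=K,T=T)
```

```text
(no output)
```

View pics/w1.png

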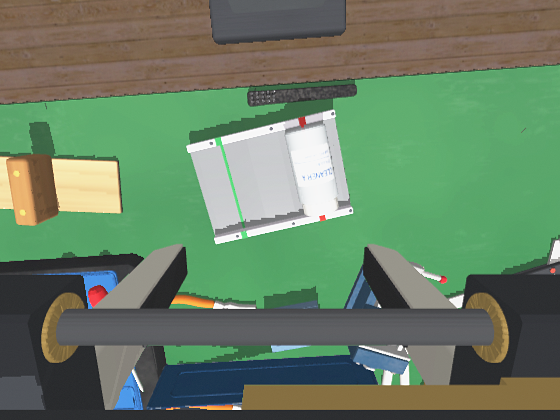

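Request:
{"method": "servo_tool", "body": {"moves": [0, -0.062, 0, 0, 0, 0, 1, 0, -0.062, 0, 0, 0, 0, 1, 0, -0.062, 0, 0, 0, 0, 1, 0, -0.062, 0, 0, 0, 0, 1, 0, 0, 0, 0, 0, 0, 1]}}

```text
time_s: 3.15
ee_pos: [0.4311, -0.2814, 0.2184]
eef_rot: [0.0, 0.035, 0.999, -0.001]
ft_force: [-0.4, 0.3, -1.3]
gripper_width: 0.0932
finger_force: 0.0
```

Request:
{"method": "servo_tool", "body": {"moves": [0, 0, 0, 0, 0, 0, 1]}}

```text
time_s: 3.28
ee_pos: [0.4317, -0.2766, 0.2183]
eef_rot: [-0.0, 0.032, 0.999, 0.0]
ft_force: [0.2, 0.4, 0.5]
gripper_width: 0.0929
finger_force: 0.0
```

Run:
```python
from h import *
p,d,K,T=shot("wrist"); cv2.imwrite("pics/w2.png",p); np.savez("pics/w2.npz",p=p,d=d,K=K,T=T); print(T[:3,3])
```

```text
[ 0.35858751 -0.27219143  0.38472001]
```

View pics/w2.png

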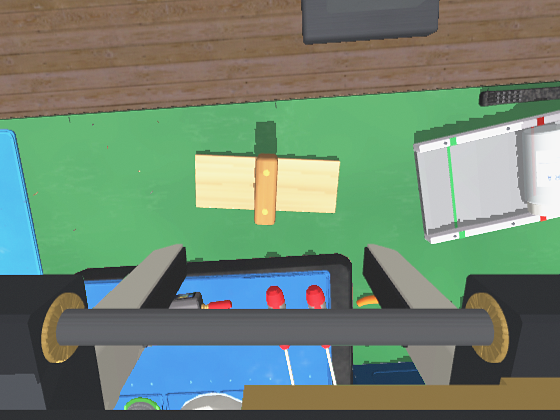

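In w1 the green line runs from (220,140) to (243,237). The red patches are at (302,121) and (322,217), and the jar is at (312,170). In w2 the sole spans (196..339, 153..213) with the bar at about (266,188). Now I'll compute positions.

Run:
```python
from h import *
def load(n): f=np.load(f"pics/{n}.npz"); p=f["p"]; hsv=cv2.cvtColor(p,cv2.COLOR_BGR2HSV).astype(int); return p,f["d"],f["K"],f["T"],hsv
def box(a,b,c,e): m=np.zeros((420,560),bool); m[b:e,a:c]=1; return m
p,d,K,T,h=load("w1"); H,S,V=h[...,0],h[...,1],h[...,2]; X=cloud(d,K,T)
def cen(m): v,u=np.nonzero(m); return np.array([u.mean(),v.mean()]),len(u)
rn=box(290,112,312,130); red=((H<8)|(H>172))&(S>150)&(V>100)
for nm,b in (("rednear",rn),("redfar",box(312,208,332,226))):
    c,n=cen(red&b); print(nm,c,n,ray(c,K,T,.022)[0],"depth",np.median(X[red&b],0))
gr=(H>50)&(H<75)&(S>150)&(V>150)
for nm,b in (("grnear",box(210,134,228,150)),("grfar",box(236,226,252,244))):
    c,n=cen(gr&b)if (gr&b).any() else (None,0); print(nm,c,n, None if c is None else ray(c,K,T,.022)[0], np.median(X[gr&b],0))
m=gr&box(215,150,245,228); v,u=np.nonzero(m); L=ray(np.c_[u,v],K,T,.0095); vx,vy,x0,y0=cv2.fitLine(L[:,:2].astype(np.float32),cv2.DIST_L2,0,.01,.01).ravel(); print("greenline",L.mean(0),np.degrees(np.arctan2(vx,vy)),"dir x,y",vx,vy,len(u),np.ptp(L,0),"depth z",np.median(X[m],0))
j=box(285,118,345,215)&(X[...,2]>.034)&(X[...,2]<.07); P=X[j]; print("jar",np.median(P,0),np.percentile(P[:,2],[50,95,99]),cv2.minAreaRect((P[:,:2]*1000).astype(np.float32)))
print("bench z",np.median(X[box(120,120,170,140)][:,2]), "crown z",np.median(X[box(245,170,275,190)][:,2]))
p,d,K,T,h=load("w2"); H,S,V=h[...,0],h[...,1],h[...,2]; X=cloud(d,K,T)
s=box(150,130,380,235)&(H<28)&(S>60)&(V>120)
sole=s&(X[...,2]<.02); print("sole",rect(s&~box(250,100,282,240)|box(250,170,282,200),K,T,.008))
b=s&(X[...,2]>.042)&(X[...,2]<.1); P=X[b]; print("bar",P.mean(0),np.percentile(P[:,2],[5,50,95]),cv2.minAreaRect((P[:,:2]*1000).astype(np.float32)),"rect",rect(b,K,T,.05))
```

```text
rednear [301.96 121.24] 50 [0.38198792 0.00256137 0.022     ] depth [0.3818168  0.00269694 0.02027827]
redfar [322.14814815 217.74074074] 27 [0.48719697 0.02014916 0.022     ] depth [0.48815424 0.02023678 0.02031517]
grnear [219.075 142.075] 40 [ 0.39723921 -0.08491479  0.022     ] [ 0.39716359 -0.08533302  0.01991016]
grfar [244.57142857 233.        ] 7 [ 0.49919411 -0.06741104  0.022     ] [ 0.49977582 -0.06702744  0.01995712]
greenline [ 0.44511537 -0.07750502  0.0095    ] 80.50001 dir x,y 0.9862856 0.16504753 87 [8.19845363e-02 1.37183760e-02 5.55111512e-17] depth z [ 0.44400364 -0.0777138   0.00843416]
jar [0.42838236 0.00936436 0.04726791] [0.04726791 0.05057793 0.05128859] ((432.21466064453125, 10.620019912719727), (88.95994567871094, 41.197654724121094), 9.552078247070312)
bench z 0.0022070028915551765 crown z 0.01021269663676086
sole [437.0, -286.1, 159.2, 49.1, 83.7]
bar [ 0.42996902 -0.28535018  0.04988084] [0.04737075 0.05012164 0.05146922] ((431.5660095214844, -285.5970458984375), (21.926591873168945, 69.51473999023438), 83.57835388183594) rect [431.0, -285.5, 21.7, 69.3, 83.7]
```

Request:
{"method": "servo_tool", "body": {"moves": [0, 0, 0, 0, 0, 0.046, 1, -0.001, -0.009, 0.06, 0, 0, 0, 1, 0, 0, 0.06, 0, 0, 0, 1, 0, 0, 0.05, 0, 0, 0, 1, 0, 0, 0.023, 0, 0, 0, 1]}}

```text
time_s: 3.95
ee_pos: [0.4311, -0.2843, 0.0232]
eef_rot: [-0.001, 0.054, 0.999, 0.001]
ft_force: [0.6, -0.1, 0.4]
gripper_width: 0.0933
finger_force: 0.0
```

Request:
{"method": "servo_tool", "body": {"moves": [0, 0, 0.01, 0, 0, 0, 1, 0, 0, 0, 0, 0, 0, 1]}}

```text
time_s: 4.2
ee_pos: [0.4316, -0.2862, 0.0157]
eef_rot: [-0.0, 0.055, 0.998, 0.0]
ft_force: [-0.6, -0.3, -0.5]
gripper_width: 0.0931
finger_force: 0.0
```

Request:
{"method": "servo_tool", "body": {"moves": [0, 0, 0, 0, 0, 0, 0, 0, 0, 0, 0, 0, 0, 0, 0, 0, 0, 0, 0, 0, 0, 0, 0, 0, 0, 0, 0, 0, 0, 0, 0, 0, 0, 0, 0]}}

```text
time_s: 4.82
ee_pos: [0.431, -0.2875, 0.0158]
eef_rot: [0.0, 0.056, 0.998, -0.0]
ft_force: [-0.4, -0.5, -1.4]
gripper_width: 0.0473
finger_force: 0.0
```

Request:
{"method": "servo_tool", "body": {"moves": [0, 0, 0, 0, 0, 0, 0, 0, 0, 0, 0, 0, 0, 0, 0, 0, 0, 0, 0, 0, 0, 0, 0, 0, 0, 0, 0, 0, 0, 0, 0, 0, 0, 0, 0]}}

```text
time_s: 5.45
ee_pos: [0.431, -0.2872, 0.0156]
eef_rot: [-0.0, 0.056, 0.998, 0.0]
ft_force: [-0.1, 0.4, -0.3]
gripper_width: 0.0219
finger_force: 30.0
```

Request:
{"method": "servo_tool", "body": {"moves": [0, 0, -0.01, 0, 0, 0, 0, 0, 0, -0.04, 0, 0, 0, 0, 0, 0, -0.05, 0, 0, 0, 0, 0, 0, 0, 0, 0, 0, 0, 0, 0, 0, 0, 0, 0, 0]}}

```text
time_s: 6.08
ee_pos: [0.4308, -0.2873, 0.1158]
eef_rot: [0.0, 0.056, 0.998, -0.0]
ft_force: [0.1, -0.7, -2.5]
gripper_width: 0.0221
finger_force: 30.0
```

Request:
{"method": "servo_tool", "body": {"moves": [0, 0, 0, 0, 0, 0, 0, 0, 0, 0, 0, 0, 0, 0]}}

```text
time_s: 6.32
ee_pos: [0.4305, -0.2871, 0.1146]
eef_rot: [-0.001, 0.056, 0.998, 0.0]
ft_force: [-0.4, -0.1, -3.0]
gripper_width: 0.0218
finger_force: 30.0
```

Request:
{"method": "servo_tool", "body": {"moves": [0, 0, 0, 0, 0, -0.14, 0, 0, 0, 0, 0, 0, -0.134, 0, -0.028, 0, 0, 0, 0, 0, 0, -0.028, 0, 0, 0, 0, 0, 0, 0, 0.04, 0, 0, 0, 0, 0]}}

```text
time_s: 6.95
ee_pos: [0.4824, -0.2402, 0.1148]
eef_rot: [0.001, -0.079, 0.997, -0.001]
ft_force: [-1.0, 1.0, -1.9]
gripper_width: 0.0223
finger_force: 30.0
```

Request:
{"method": "servo_tool", "body": {"moves": [0, 0.05, 0, 0, 0, 0, 0, 0, 0.05, 0, 0, 0, 0, 0, 0, 0.05, 0, 0, 0, 0, 0, 0, 0.05, 0, 0, 0, 0, 0, 0, 0.05, 0, 0, 0, 0, 0]}}

```text
time_s: 7.58
ee_pos: [0.4392, 0.0093, 0.1151]
eef_rot: [-0.0, -0.08, 0.997, -0.0]
ft_force: [0.8, 0.1, -1.3]
gripper_width: 0.0219
finger_force: 30.0
```

Request:
{"method": "servo_tool", "body": {"moves": [0, 0.035, 0, 0, 0, 0, 0, 0, 0.014, 0, 0, 0, 0, 0, 0, 0, 0, 0, 0, 0, 0, 0, 0, 0, 0, 0, 0, 0]}}

```text
time_s: 8.07
ee_pos: [0.432, 0.0548, 0.1155]
eef_rot: [-0.0, -0.08, 0.997, -0.0]
ft_force: [-0.7, -1.1, -1.3]
gripper_width: 0.0218
finger_force: 30.0
```

Run:
```python
from h import *
T=pose(); print(T, robot.observe()["ft_force"], robot.observe()["moment"])
p,d=viewer.camera("scene"); cv2.imwrite("pics/s1.png",cv2.resize(p[180:340,180:400],None,fx=3,fy=3))
```

```text
[[-9.87292977e-01 -1.58910423e-01 -2.34634207e-04  4.31978332e-01]
 [-1.58910245e-01  9.87292825e-01 -6.41954546e-04  5.48442601e-02]
 [ 3.33665937e-04 -5.96511436e-04 -9.99999766e-01  1.15497699e-01]
 [ 0.00000000e+00  0.00000000e+00  0.00000000e+00  1.00000000e+00]] [-0.72711757 -1.0517531  -1.26670999] [ 0.05707577 -0.03546869 -0.01882705]
```

View pics/s1.png

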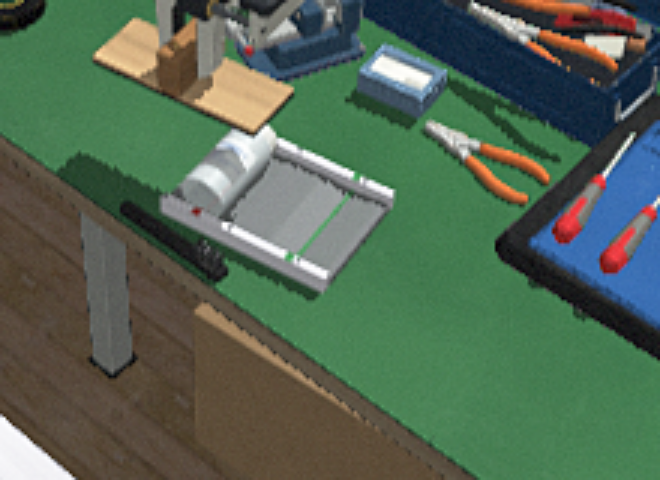

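The float is held level at (190,75) in the crop, above and behind the jar, which still lies in the red rest. Lowering next.

Request:
{"method": "servo_tool", "body": {"moves": [0, 0, 0.025, 0, 0, 0, 0, 0, 0, 0.015, 0, 0, 0, 0, 0, 0, 0.005, 0, 0, 0, 0, 0, 0, 0, 0, 0, 0, 0]}}

```text
time_s: 8.62
ee_pos: [0.4319, 0.0555, 0.0706]
eef_rot: [-0.0, -0.08, 0.997, -0.0]
ft_force: [0.2, -1.0, -2.6]
gripper_width: 0.0216
finger_force: 30.0
```

Request:
{"method": "servo_tool", "body": {"moves": [0, 0, 0.001, 0, 0, 0, 0]}}

```text
time_s: 8.75
ee_pos: [0.4322, 0.0559, 0.0701]
eef_rot: [0.0, -0.08, 0.997, 0.0]
ft_force: [-0.0, -0.1, -2.8]
gripper_width: 0.0223
finger_force: 30.0
```

Request:
{"method": "servo_tool", "body": {"moves": [0, 0, 0.001, 0, 0, 0, 0]}}

```text
time_s: 8.88
ee_pos: [0.4322, 0.0562, 0.0691]
eef_rot: [0.001, -0.08, 0.997, 0.0]
ft_force: [0.4, -0.6, -2.7]
gripper_width: 0.0214
finger_force: 30.0
```

Request:
{"method": "servo_tool", "body": {"moves": [0, 0, 0, 0, 0, 0, 0]}}

```text
time_s: 9.0
ee_pos: [0.432, 0.0563, 0.0689]
eef_rot: [0.0, -0.081, 0.997, 0.0]
ft_force: [0.1, 0.7, -2.0]
gripper_width: 0.0217
finger_force: 30.0
```

Request:
{"method": "servo_tool", "body": {"moves": [0, 0, 0.0008, 0, 0, 0, 0]}}

```text
time_s: 9.12
ee_pos: [0.432, 0.0563, 0.068]
eef_rot: [0.0, -0.081, 0.997, 0.0]
ft_force: [0.5, 0.4, -1.7]
gripper_width: 0.022
finger_force: 30.0
```

Request:
{"method": "servo_tool", "body": {"moves": [0, 0, 0.0007, 0, 0, 0, 0]}}

```text
time_s: 9.25
ee_pos: [0.4319, 0.0562, 0.0671]
eef_rot: [0.0, -0.081, 0.997, -0.0]
ft_force: [0.5, -0.0, -2.6]
gripper_width: 0.0219
finger_force: 30.0
```

Request:
{"method": "servo_tool", "body": {"moves": [0, 0, 0.0005, 0, 0, 0, 0]}}

```text
time_s: 9.38
ee_pos: [0.4318, 0.0562, 0.0666]
eef_rot: [0.0, -0.081, 0.997, -0.0]
ft_force: [0.3, 1.0, -1.2]
gripper_width: 0.0223
finger_force: 30.0
```

Request:
{"method": "servo_tool", "body": {"moves": [0, 0, 0, 0, 0, 0, 0]}}

```text
time_s: 9.5
ee_pos: [0.4318, 0.0562, 0.0666]
eef_rot: [-0.0, -0.081, 0.997, -0.0]
ft_force: [-0.2, 0.0, -2.2]
gripper_width: 0.022
finger_force: 30.0
```

Request:
{"method": "servo_tool", "body": {"moves": [0, 0, 0.0004, 0, 0, 0, 0]}}

```text
time_s: 9.62
ee_pos: [0.4319, 0.0562, 0.0662]
eef_rot: [0.0, -0.081, 0.997, -0.0]
ft_force: [0.5, 0.4, -1.2]
gripper_width: 0.0216
finger_force: 30.0
```

Request:
{"method": "servo_tool", "body": {"moves": [0, 0, 0.0004, 0, 0, 0, 0]}}

```text
time_s: 9.75
ee_pos: [0.4319, 0.0562, 0.0658]
eef_rot: [0.0, -0.081, 0.997, -0.0]
ft_force: [-0.7, -0.1, -2.5]
gripper_width: 0.0218
finger_force: 30.0
```

Request:
{"method": "servo_tool", "body": {"moves": [0, 0, 0, 0, 0, 0, 0]}}

```text
time_s: 9.88
ee_pos: [0.4318, 0.0562, 0.0658]
eef_rot: [-0.0, -0.081, 0.997, -0.0]
ft_force: [0.2, -0.8, -1.9]
gripper_width: 0.0219
finger_force: 30.0
```

```bash
cat > f.py <<'E'
from h import *
import sys
F=[];Z=[];M=[]
for i in range(int(sys.argv[1])): viewer.camera("top"); s=robot.observe(); F.append(s["ft_force"]); Z.append(s["ee_pos"]); M.append(s["moment"])
print(np.mean(F,0).round(2),np.mean(Z,0).round(4),np.mean(M,0).round(3),round(s["time_s"],2))
E
python3 f.py 5
```

```text
[ 0.35  0.04 -2.29] [0.4319 0.0562 0.0658] [ 0.038  0.004 -0.011] 10.12
```

Request:
{"method": "servo_tool", "body": {"moves": [0, 0, 0.0005, 0, 0, 0, 0]}}

```text
time_s: 10.25
ee_pos: [0.4319, 0.0562, 0.0653]
eef_rot: [0.0, -0.08, 0.997, -0.0]
ft_force: [0.1, -0.3, -1.4]
gripper_width: 0.0217
finger_force: 30.0
```

Request:
{"method": "servo_tool", "body": {"moves": [0, 0, 0.0004, 0, 0, 0, 0]}}

```text
time_s: 10.38
ee_pos: [0.4319, 0.0562, 0.065]
eef_rot: [0.0, -0.081, 0.997, -0.0]
ft_force: [-1.4, 0.0, 6.2]
gripper_width: 0.0218
finger_force: 30.0
```

```bash
python3 f.py 3
```

```text
[-0.52 -0.02  3.45] [0.4319 0.0561 0.0651] [-0.215  0.114 -0.019] 10.53
```

Request:
{"method": "servo_tool", "body": {"moves": [0, 0, -0.0002, 0, 0, 0, 0]}}

```text
time_s: 10.65
ee_pos: [0.4319, 0.0562, 0.0652]
eef_rot: [0.0, -0.081, 0.997, 0.0]
ft_force: [0.5, -0.5, -1.2]
gripper_width: 0.0216
finger_force: 30.0
```

```bash
python3 f.py 5
```

```text
[-0.06  0.22  1.33] [0.4319 0.0562 0.0651] [-0.079  0.046 -0.015] 10.9
```

Request:
{"method": "servo_tool", "body": {"moves": [0, -0.002, -0.0001, 0, 0, 0, 0, 0, -0.004, -0.0002, 0, 0, 0, 0, 0, -0.004, -0.0002, 0, 0, 0, 0]}}

```text
time_s: 11.28
ee_pos: [0.4336, 0.046, 0.0656]
eef_rot: [0.0, -0.08, 0.997, -0.0]
ft_force: [-0.2, 0.6, 0.1]
gripper_width: 0.0215
finger_force: 30.0
```

```bash
python3 f.py 2
```

```text
[ 0.69 -0.48 -1.33] [0.4336 0.0456 0.0656] [ 0.007 -0.054  0.033] 11.38
```

Request:
{"method": "servo_tool", "body": {"moves": [0, -0.001, 0.0002, 0, 0, 0, 0, 0, -0.004, -0.0001, 0, 0, 0, 0, 0, -0.004, -0.00015, 0, 0, 0, 0]}}

```text
time_s: 11.75
ee_pos: [0.435, 0.0375, 0.0659]
eef_rot: [0.0, -0.081, 0.997, 0.0]
ft_force: [0.2, -0.3, 6.5]
gripper_width: 0.022
finger_force: 30.0
```

```bash
python3 f.py 3
```

```text
[-0.7 -0.4  5.1] [0.4351 0.0371 0.0659] [-0.215  0.114 -0.014] 11.9
```

Request:
{"method": "servo_tool", "body": {"moves": [0, -0.002, -0.0004, 0, 0, 0, 0, 0, -0.004, -0.0002, 0, 0, 0, 0, 0, -0.004, -0.0002, 0, 0, 0, 0]}}

```text
time_s: 12.28
ee_pos: [0.4364, 0.0272, 0.0663]
eef_rot: [-0.0, -0.081, 0.997, -0.0]
ft_force: [-0.2, 0.5, -1.4]
gripper_width: 0.022
finger_force: 30.0
```

```bash
python3 f.py 3
```

```text
[-0.03 -0.36 -1.86] [0.4365 0.027  0.0664] [ 0.056 -0.008 -0.019] 12.43
```

Request:
{"method": "servo_tool", "body": {"moves": [0, 0, 0.00015, 0, 0, 0, 0, 0, -0.002, -0.0001, 0, 0, 0, 0, 0, -0.004, -0.00016, 0, 0, 0, 0]}}

```text
time_s: 12.8
ee_pos: [0.4375, 0.0216, 0.0666]
eef_rot: [0.0, -0.081, 0.997, 0.0]
ft_force: [0.1, 0.4, -2.6]
gripper_width: 0.0219
finger_force: 30.0
```

```bash
python3 f.py 3
```

```text
[-0.07 -0.53 -2.1 ] [0.4375 0.0212 0.0666] [ 0.054  0.009 -0.006] 12.95
```

Run:
```python
from h import *
p,d=viewer.camera("scene"); a=cv2.resize(p[200:300,200:330],None,fx=3,fy=3)
p,d=viewer.camera("wrist"); b=p[60:260,150:410]; b=cv2.resize(b,(390,300)); cv2.imwrite("pics/s2.png",np.hstack([a,b]))
```

```text
(no output)
```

View pics/s2.png

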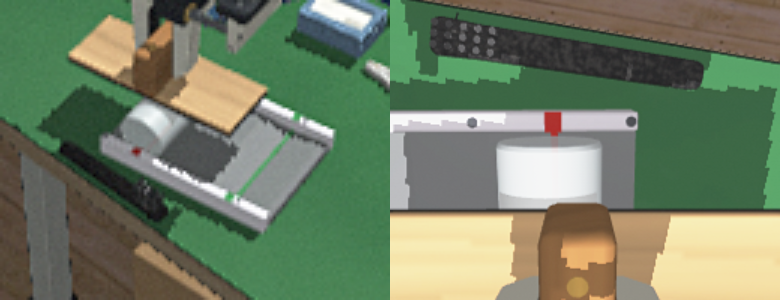

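The crop shows the jar back at the red mark (wrist view: jar centre and red patch both near x≈550), so contact was lost and it settled back. I'll return to the start offset and use the wrist depth to track the jar.

Request:
{"method": "servo_tool", "body": {"moves": [0, 0, -0.005, 0, 0, 0, 0, 0, 0.02, 0, 0, 0, 0, 0, 0, 0.015, 0, 0, 0, 0, 0, 0, 0, 0.004, 0, 0, 0, 0, 0, 0, 0.002, 0, 0, 0, 0]}}

```text
time_s: 13.68
ee_pos: [0.4319, 0.0557, 0.0655]
eef_rot: [-0.0, -0.081, 0.997, -0.0]
ft_force: [-0.1, -1.1, -2.1]
gripper_width: 0.0219
finger_force: 30.0
```

```bash
cat > f.py <<'E'
from h import *
import sys
F=[];Z=[];J=[]
a=np.radians(9.15); ex=np.array([np.cos(a),np.sin(a)]); ey=np.array([-np.sin(a),np.cos(a)])
for i in range(int(sys.argv[1])):
    p,d,K,T=shot("wrist"); s=robot.observe(); F.append(s["ft_force"]); Z.append(s["ee_pos"])
    X=cloud(d,K,T); B=X[...,:2]-[.4413,-.0324]; x,y=B@ex,B@ey
    m=(d>0)&(X[...,2]>.034)&(X[...,2]<.054)&(x>-.044)&(x<-.030)&(abs(y)<.09); n=m.sum()
    if n>20: q=np.percentile(y[m]*1e3,[1,50,99]); J.append([(q[0]+q[2])/2,q[2]-q[0],np.percentile(X[...,2][m],98)*1e3,n])
F=np.mean(F,0)-[0,0,-2.2]; Z=np.mean(Z,0)
print("Fxyz",F.round(2),"z",Z[2].round(5),"float y'",((Z[:2]-[.4413,-.0324])@ey*1e3).round(1),"jar y',w,top,n",np.mean(J,0).round(1) if J else None,round(s["time_s"],2))
E
python3 f.py 3
```

```text
Fxyz [-0.08 -0.01  0.09] z 0.06536 float y' 88.3 jar y',w,top,n [  44.7   38.4   50.8 1759.3] 13.82
```

Request:
{"method": "servo_tool", "body": {"moves": [0, 0, 0.0002, 0, 0, 0, 0, 0, 0, 0.0001, 0, 0, 0, 0]}}

```text
time_s: 14.08
ee_pos: [0.4319, 0.056, 0.0653]
eef_rot: [0.0, -0.08, 0.997, -0.0]
ft_force: [-0.2, -0.6, -1.5]
gripper_width: 0.0218
finger_force: 30.0
```

```bash
python3 f.py 3
```

```text
Fxyz [0.33 0.16 0.27] z 0.06532 float y' 88.8 jar y',w,top,n [  44.7   38.4   50.7 1757. ] 14.22
```

Request:
{"method": "servo_tool", "body": {"moves": [0, 0, 0.0001, 0, 0, 0, 0]}}

```text
time_s: 14.35
ee_pos: [0.4318, 0.0562, 0.0652]
eef_rot: [0.0, -0.081, 0.997, -0.0]
ft_force: [0.3, -0.3, -2.3]
gripper_width: 0.0215
finger_force: 30.0
```

```bash
python3 f.py 3
```

```text
Fxyz [ 0.04  0.07 -0.4 ] z 0.0652 float y' 89.0 jar y',w,top,n [  44.7   38.4   50.7 1761. ] 14.5
```

Request:
{"method": "servo_tool", "body": {"moves": [0, 0, 0.00015, 0, 0, 0, 0]}}

```text
time_s: 14.62
ee_pos: [0.4319, 0.0562, 0.0651]
eef_rot: [0.0, -0.081, 0.997, -0.0]
ft_force: [-0.5, -0.1, 1.6]
gripper_width: 0.0221
finger_force: 30.0
```

```bash
python3 f.py 3
```

```text
Fxyz [-0.4  -0.3   2.96] z 0.06514 float y' 89.0 jar y',w,top,n [  44.6   38.4   50.8 1755. ] 14.78
```

Request:
{"method": "servo_tool", "body": {"moves": [0, 0, 0.0001, 0, 0, 0, 0]}}

```text
time_s: 14.9
ee_pos: [0.4319, 0.0562, 0.0651]
eef_rot: [0.0, -0.081, 0.997, -0.0]
ft_force: [-0.2, -0.1, 4.9]
gripper_width: 0.0218
finger_force: 30.0
```

```bash
python3 f.py 3
```

```text
Fxyz [-0.62  0.08  6.76] z 0.06508 float y' 89.0 jar y',w,top,n [  44.6   38.5   50.7 1764. ] 15.05
```

Request:
{"method": "servo_tool", "body": {"moves": [0, -0.003, -0.0001, 0, 0, 0, 0, 0, -0.004, -0.00017, 0, 0, 0, 0]}}

```text
time_s: 15.3
ee_pos: [0.4331, 0.0493, 0.0654]
eef_rot: [0.0, -0.081, 0.997, 0.0]
ft_force: [-1.9, -0.3, 5.5]
gripper_width: 0.0215
finger_force: 30.0
```

```bash
python3 f.py 3
```

```text
Fxyz [-1.21  0.03  7.56] z 0.06539 float y' 81.5 jar y',w,top,n [  40.9   38.5   51.1 1762.3] 15.45
```

Request:
{"method": "servo_tool", "body": {"moves": [0, -0.004, -0.00022, 0, 0, 0, 0, 0, -0.004, -0.00018, 0, 0, 0, 0, 0, -0.004, -0.00017, 0, 0, 0, 0]}}

```text
time_s: 15.82
ee_pos: [0.4351, 0.0373, 0.0659]
eef_rot: [0.0, -0.081, 0.997, 0.0]
ft_force: [-0.7, 1.4, 6.1]
gripper_width: 0.0222
finger_force: 30.0
```

```bash
python3 f.py 2
```

```text
Fxyz [-0.29  0.54  7.85] z 0.06596 float y' 69.4 jar y',w,top,n [  34.9   38.8   51.6 1778. ] 15.93
```

Request:
{"method": "servo_tool", "body": {"moves": [0, -0.004, -0.00025, 0, 0, 0, 0, 0, -0.004, -0.00022, 0, 0, 0, 0, 0, -0.004, -0.0002, 0, 0, 0, 0]}}

```text
time_s: 16.3
ee_pos: [0.437, 0.0254, 0.0665]
eef_rot: [0.0, -0.081, 0.997, 0.0]
ft_force: [0.1, -0.0, 4.0]
gripper_width: 0.0215
finger_force: 30.0
```

```bash
python3 f.py 2
```

```text
Fxyz [ 0.37 -0.35  6.48] z 0.06652 float y' 57.3 jar y',w,top,n [  28.8   39.3   52.2 1775. ] 16.4
```

Request:
{"method": "servo_tool", "body": {"moves": [0, -0.004, -0.00023, 0, 0, 0, 0, 0, -0.004, -0.00021, 0, 0, 0, 0, 0, -0.004, -0.0002, 0, 0, 0, 0]}}

```text
time_s: 16.77
ee_pos: [0.439, 0.0135, 0.0671]
eef_rot: [0.0, -0.081, 0.997, -0.0]
ft_force: [1.9, -0.2, 2.2]
gripper_width: 0.022
finger_force: 30.0
```

```bash
python3 f.py 2
```

```text
Fxyz [ 0.51 -0.24  3.93] z 0.06709 float y' 45.3 jar y',w,top,n [  22.7   39.7   52.7 1782. ] 16.88
```

Request:
{"method": "servo_tool", "body": {"moves": [0, -0.004, -0.00016, 0, 0, 0, 0, 0, -0.004, -0.00018, 0, 0, 0, 0]}}

```text
time_s: 17.12
ee_pos: [0.4402, 0.0057, 0.0674]
eef_rot: [0.0, -0.081, 0.997, -0.0]
ft_force: [1.2, 0.3, 1.2]
gripper_width: 0.0219
finger_force: 30.0
```

```bash
python3 f.py 2
```

```text
Fxyz [ 0.81 -0.23  3.26] z 0.06746 float y' 37.3 jar y',w,top,n [  18.7   39.9   53.  1779.5] 17.23
```

Request:
{"method": "servo_tool", "body": {"moves": [0, -0.004, -0.00013, 0, 0, 0, 0, 0, -0.003, 0, 0, 0, 0, 0]}}

```text
time_s: 17.48
ee_pos: [0.4414, -0.0013, 0.0676]
eef_rot: [0.0, -0.081, 0.997, -0.0]
ft_force: [1.5, 0.1, 0.1]
gripper_width: 0.0221
finger_force: 30.0
```

```bash
python3 f.py 2
```

```text
Fxyz [1.94 0.36 2.99] z 0.06758 float y' 30.4 jar y',w,top,n [  15.    39.8   53.1 1774.5] 17.57
```

Request:
{"method": "servo_tool", "body": {"moves": [0, -0.003, 4e-05, 0, 0, 0, 0, 0, -0.004, 0, 0, 0, 0, 0, 0, -0.004, 0, 0, 0, 0, 0]}}

```text
time_s: 17.95
ee_pos: [0.4431, -0.0122, 0.0676]
eef_rot: [0.0, -0.081, 0.997, -0.0]
ft_force: [2.0, 0.4, 2.1]
gripper_width: 0.0217
finger_force: 30.0
```

```bash
python3 f.py 2
```

```text
Fxyz [1.68 0.5  4.11] z 0.06756 float y' 19.3 jar y',w,top,n [   9.4   39.8   53.2 1777.5] 18.05
```

Request:
{"method": "servo_tool", "body": {"moves": [0, -0.004, 0, 0, 0, 0, 0, 0, -0.004, 0, 0, 0, 0, 0, 0, -0.004, 0, 0, 0, 0, 0, 0, -0.004, 0, 0, 0, 0, 0]}}

```text
time_s: 18.55
ee_pos: [0.4458, -0.028, 0.0676]
eef_rot: [0.0, -0.08, 0.997, -0.0]
ft_force: [2.5, 0.3, 1.9]
gripper_width: 0.0221
finger_force: 30.0
```

```bash
python3 f.py 2
```

```text
Fxyz [ 2.64 -0.29  4.41] z 0.06758 float y' 3.3 jar y',w,top,n [1.100e+00 3.990e+01 5.310e+01 1.776e+03] 18.65
```

Request:
{"method": "servo_tool", "body": {"moves": [-0.0001, -0.004, 0, 0, 0, 0, 0, -0.0001, -0.004, 0, 0, 0, 0, 0, -0.0001, -0.004, 0, 0, 0, 0, 0, 0, -0.004, 0, 0, 0, 0, 0, 0, -0.004, 0, 0, 0, 0, 0]}}

```text
time_s: 19.27
ee_pos: [0.4491, -0.0477, 0.0676]
eef_rot: [0.0, -0.08, 0.997, -0.0]
ft_force: [2.7, 1.4, 4.7]
gripper_width: 0.022
finger_force: 30.0
```

```bash
python3 f.py 2
```

```text
Fxyz [1.72 0.33 6.23] z 0.06756 float y' -16.7 jar y',w,top,n [  -9.1   39.8   53.1 1778.5] 19.38
```

Request:
{"method": "servo_tool", "body": {"moves": [-0.0001, -0.004, -5e-05, 0, 0, 0, 0, -0.0001, -0.004, 0, 0, 0, 0, 0, 0, -0.004, 0, 0, 0, 0, 0, 0, -0.003, 0, 0, 0, 0, 0]}}

```text
time_s: 19.88
ee_pos: [0.4515, -0.0625, 0.0676]
eef_rot: [-0.0, -0.08, 0.997, -0.0]
ft_force: [1.4, 0.7, 5.5]
gripper_width: 0.0219
finger_force: 30.0
```

```bash
python3 f.py 2
```

```text
Fxyz [ 1.87 -0.19  5.89] z 0.06756 float y' -31.6 jar y',w,top,n [ -16.8   39.9   53.1 1778. ] 19.98
```

Request:
{"method": "servo_tool", "body": {"moves": [0, -0.003, 8e-05, 0, 0, 0, 0, 0, -0.003, 0.00015, 0, 0, 0, 0]}}

```text
time_s: 20.23
ee_pos: [0.4525, -0.0681, 0.0675]
eef_rot: [-0.0, -0.081, 0.997, 0.0]
ft_force: [1.8, -0.7, 7.9]
gripper_width: 0.0224
finger_force: 30.0
```

```bash
python3 f.py 2
```

```text
Fxyz [1.11 0.03 9.08] z 0.06747 float y' -37.4 jar y',w,top,n [ -19.7   39.8   53.1 1783.5] 20.32
```

Request:
{"method": "servo_tool", "body": {"moves": [0, -0.004, 0.00012, 0, 0, 0, 0, 0, -0.004, 0.0002, 0, 0, 0, 0]}}

```text
time_s: 20.58
ee_pos: [0.4538, -0.0761, 0.0672]
eef_rot: [-0.0, -0.081, 0.997, -0.0]
ft_force: [2.0, -1.3, 7.6]
gripper_width: 0.0215
finger_force: 30.0
```

```bash
python3 f.py 2
```

```text
Fxyz [ 1.88 -0.78  8.47] z 0.06713 float y' -45.6 jar y',w,top,n [ -23.9   39.5   52.8 1772.5] 20.68
```

Request:
{"method": "servo_tool", "body": {"moves": [0, -0.004, 0.00015, 0, 0, 0, 0, 0, -0.004, 0.00018, 0, 0, 0, 0, 0, -0.004, 0.00019, 0, 0, 0, 0]}}

```text
time_s: 21.05
ee_pos: [0.4558, -0.088, 0.0666]
eef_rot: [0.0, -0.081, 0.997, -0.0]
ft_force: [1.1, 0.1, 6.3]
gripper_width: 0.0221
finger_force: 30.0
```

```bash
python3 f.py 2
```

```text
Fxyz [ 1.81 -0.88  8.29] z 0.0666 float y' -57.6 jar y',w,top,n [ -29.9   39.3   52.2 1778.5] 21.15
```

Request:
{"method": "servo_tool", "body": {"moves": [0, -0.004, 0.00014, 0, 0, 0, 0, 0, -0.004, 0.00017, 0, 0, 0, 0, 0, -0.004, 0.00017, 0, 0, 0, 0]}}

```text
time_s: 21.52
ee_pos: [0.4577, -0.0997, 0.0661]
eef_rot: [0.0, -0.081, 0.997, 0.0]
ft_force: [2.6, 0.5, 5.9]
gripper_width: 0.0216
finger_force: 30.0
```

```bash
python3 f.py 2
```

```text
Fxyz [ 1.73 -0.36  7.62] z 0.06608 float y' -69.6 jar y',w,top,n [ -36.    38.9   51.7 1778. ] 21.62
```

Request:
{"method": "servo_tool", "body": {"moves": [0, -0.004, 0.00016, 0, 0, 0, 0, 0, -0.004, 0.00017, 0, 0, 0, 0, 0, -0.004, 0.00017, 0, 0, 0, 0]}}

```text
time_s: 22.0
ee_pos: [0.4597, -0.1117, 0.0655]
eef_rot: [0.0, -0.081, 0.997, -0.0]
ft_force: [1.3, 0.9, 5.7]
gripper_width: 0.0214
finger_force: 30.0
```

```bash
python3 f.py 2
```

```text
Fxyz [ 1.66 -0.57  7.14] z 0.06554 float y' -81.6 jar y',w,top,n [ -42.1   38.8   51.3 1769.5] 22.1
```

Request:
{"method": "servo_tool", "body": {"moves": [0, -0.003, 0.0001, 0, 0, 0, 0, 0, -0.0025, 8e-05, 0, 0, 0, 0, 0, -0.001, 2e-05, 0, 0, 0, 0, 0, 0, 0, 0, 0, 0, 0]}}

```text
time_s: 22.6
ee_pos: [0.4607, -0.118, 0.0653]
eef_rot: [0.0, -0.08, 0.997, -0.0]
ft_force: [1.7, 0.1, 3.3]
gripper_width: 0.0217
finger_force: 30.0
```

```bash
python3 f.py 3
```

```text
Fxyz [2.2  0.36 4.57] z 0.06528 float y' -87.5 jar y',w,top,n [ -45.1   38.5   50.9 1768.7] 22.75
```

Request:
{"method": "servo_tool", "body": {"moves": [0, 0, 0, 0, 0, 0, 0, 0, 0, 0, 0, 0, 0, 0, 0, 0, 0, 0, 0, 0, 0, 0, 0, 0, 0, 0, 0, 0, 0, 0, 0, 0, 0, 0, 0]}}

```text
time_s: 23.38
ee_pos: [0.4607, -0.1179, 0.0653]
eef_rot: [0.0, -0.081, 0.997, 0.0]
ft_force: [2.4, 0.4, 2.0]
gripper_width: 0.0218
finger_force: 30.0
```

Request:
{"method": "servo_tool", "body": {"moves": [0, 0, 0, 0, 0, 0, 0, 0, 0, 0, 0, 0, 0, 0]}}

```text
time_s: 23.62
ee_pos: [0.4606, -0.118, 0.0653]
eef_rot: [-0.0, -0.081, 0.997, -0.0]
ft_force: [2.8, 1.1, 1.9]
gripper_width: 0.0216
finger_force: 30.0
```

Request:
{"method": "servo_tool", "body": {"moves": [0, 0.003, -9e-05, 0, 0, 0, 0, 0, 0.004, -0.00016, 0, 0, 0, 0, 0, 0.004, -0.00017, 0, 0, 0, 0]}}

```text
time_s: 24.0
ee_pos: [0.4588, -0.1067, 0.0658]
eef_rot: [0.0, -0.081, 0.997, -0.0]
ft_force: [1.3, -0.9, 3.6]
gripper_width: 0.022
finger_force: 30.0
```

```bash
python3 f.py 2
```

```text
Fxyz [1.87 0.54 5.36] z 0.0658 float y' -75.8 jar y',w,top,n [ -39.3   38.9   51.4 1772.5] 24.1
```

Request:
{"method": "servo_tool", "body": {"moves": [0, 0.004, -0.00018, 0, 0, 0, 0, 0, 0.004, -0.00018, 0, 0, 0, 0, 0, 0.004, -0.00018, 0, 0, 0, 0, 0, 0.004, -0.00018, 0, 0, 0, 0]}}

```text
time_s: 24.6
ee_pos: [0.4562, -0.091, 0.0665]
eef_rot: [-0.0, -0.081, 0.997, -0.0]
ft_force: [1.5, 0.0, 5.3]
gripper_width: 0.0222
finger_force: 30.0
```

```bash
python3 f.py 2
```

```text
Fxyz [1.43 0.56 6.52] z 0.0665 float y' -59.8 jar y',w,top,n [ -31.3   39.3   52.2 1777.5] 24.7
```

Request:
{"method": "servo_tool", "body": {"moves": [0, 0.004, -0.0002, 0, 0, 0, 0, 0, 0.004, -0.00019, 0, 0, 0, 0, 0, 0.004, -0.00018, 0, 0, 0, 0, 0, 0.004, -0.00018, 0, 0, 0, 0]}}

```text
time_s: 25.2
ee_pos: [0.4536, -0.0752, 0.0672]
eef_rot: [-0.0, -0.081, 0.997, -0.0]
ft_force: [1.2, -0.9, 5.1]
gripper_width: 0.0221
finger_force: 30.0
```

```bash
python3 f.py 2
```

```text
Fxyz [1.43 0.47 6.96] z 0.06723 float y' -43.8 jar y',w,top,n [ -23.2   39.8   52.9 1776. ] 25.3
```

Request:
{"method": "servo_tool", "body": {"moves": [0, 0.004, -0.00018, 0, 0, 0, 0, 0, 0.004, -0.00015, 0, 0, 0, 0, 0, 0.004, -5e-05, 0, 0, 0, 0]}}

```text
time_s: 25.68
ee_pos: [0.4516, -0.0633, 0.0676]
eef_rot: [-0.0, -0.081, 0.997, 0.0]
ft_force: [0.7, 0.7, 3.2]
gripper_width: 0.0219
finger_force: 30.0
```

```bash
python3 f.py 2
```

```text
Fxyz [0.48 0.67 5.75] z 0.06755 float y' -31.8 jar y',w,top,n [ -17.    39.8   53.2 1768.5] 25.77
```

Request:
{"method": "servo_tool", "body": {"moves": [0, 0.004, 0, 0, 0, 0, 0, 0, 0.004, 0, 0, 0, 0, 0, 0, 0.004, 0, 0, 0, 0, 0, 0, 0.004, 0, 0, 0, 0, 0, 0, 0.004, 0, 0, 0, 0, 0]}}

```text
time_s: 26.4
ee_pos: [0.4484, -0.0436, 0.0676]
eef_rot: [-0.0, -0.081, 0.997, -0.0]
ft_force: [-0.6, 0.1, 3.1]
gripper_width: 0.0217
finger_force: 30.0
```

```bash
python3 f.py 2
```

```text
Fxyz [-0.79  0.16  5.1 ] z 0.06755 float y' -11.9 jar y',w,top,n [  -6.8   39.8   53.2 1778.5] 26.5
```

Request:
{"method": "servo_tool", "body": {"moves": [5e-05, 0.004, 0, 0, 0, 0, 0, 5e-05, 0.004, 0, 0, 0, 0, 0, 5e-05, 0.004, 0, 0, 0, 0, 0, 5e-05, 0.004, 0, 0, 0, 0, 0, 5e-05, 0.004, 0, 0, 0, 0, 0]}}

```text
time_s: 27.12
ee_pos: [0.4451, -0.0239, 0.0676]
eef_rot: [-0.0, -0.081, 0.997, -0.0]
ft_force: [-0.3, 0.5, 1.5]
gripper_width: 0.022
finger_force: 30.0
```

```bash
python3 f.py 2
```

```text
Fxyz [-0.67  0.18  4.  ] z 0.06757 float y' 8.1 jar y',w,top,n [   3.5   39.9   53.1 1784. ] 27.23
```

Request:
{"method": "servo_tool", "body": {"moves": [5e-05, 0.004, 4e-05, 0, 0, 0, 0, 5e-05, 0.004, 0, 0, 0, 0, 0, 5e-05, 0.004, 2e-05, 0, 0, 0, 0, 0, 0.004, 0, 0, 0, 0, 0, 0, 0.004, 2e-05, 0, 0, 0, 0]}}

```text
time_s: 27.85
ee_pos: [0.4418, -0.0042, 0.0676]
eef_rot: [0.0, -0.081, 0.997, -0.0]
ft_force: [0.4, -0.5, 3.3]
gripper_width: 0.0218
finger_force: 30.0
```

```bash
python3 f.py 2
```

```text
Fxyz [-0.27 -0.22  5.5 ] z 0.06755 float y' 28.1 jar y',w,top,n [  13.8   39.9   53.1 1774.5] 27.95
```

Request:
{"method": "servo_tool", "body": {"moves": [0, 0.003, 1e-05, 0, 0, 0, 0, 0, 0.003, 6e-05, 0, 0, 0, 0, 0, 0.003, 0.00011, 0, 0, 0, 0]}}

```text
time_s: 28.32
ee_pos: [0.4404, 0.0045, 0.0674]
eef_rot: [0.0, -0.08, 0.997, -0.0]
ft_force: [-0.9, 0.2, 6.0]
gripper_width: 0.0217
finger_force: 30.0
```

```bash
python3 f.py 2
```

```text
Fxyz [-0.61  0.34  7.68] z 0.06741 float y' 37.0 jar y',w,top,n [  18.4   39.8   53.  1783. ] 28.43
```

Request:
{"method": "servo_tool", "body": {"moves": [0, 0.004, 0.00015, 0, 0, 0, 0, 0, 0.004, 0.0002, 0, 0, 0, 0, 0, 0.004, 0.0002, 0, 0, 0, 0]}}

```text
time_s: 28.8
ee_pos: [0.4384, 0.0165, 0.0669]
eef_rot: [0.0, -0.081, 0.997, 0.0]
ft_force: [-0.6, 0.2, 6.6]
gripper_width: 0.022
finger_force: 30.0
```

```bash
python3 f.py 2
```

```text
Fxyz [-1.49  0.43  8.42] z 0.06687 float y' 49.1 jar y',w,top,n [  24.6   39.5   52.5 1781. ] 28.9
```

Request:
{"method": "servo_tool", "body": {"moves": [0, 0.004, 0.00013, 0, 0, 0, 0, 0, 0.004, 0.00017, 0, 0, 0, 0, 0, 0.004, 0.00017, 0, 0, 0, 0]}}

```text
time_s: 29.28
ee_pos: [0.4364, 0.0284, 0.0664]
eef_rot: [-0.0, -0.081, 0.997, -0.0]
ft_force: [-0.8, 0.9, 5.2]
gripper_width: 0.0221
finger_force: 30.0
```

```bash
python3 f.py 2
```

```text
Fxyz [-0.62  0.81  8.35] z 0.06633 float y' 61.2 jar y',w,top,n [  30.6   39.3   52.  1768. ] 29.38
```

Request:
{"method": "servo_tool", "body": {"moves": [0, 0.004, 0.00012, 0, 0, 0, 0, 0, 0.004, 0.00016, 0, 0, 0, 0, 0, 0.004, 0.00016, 0, 0, 0, 0]}}

```text
time_s: 29.75
ee_pos: [0.4344, 0.0403, 0.0658]
eef_rot: [-0.0, -0.081, 0.997, 0.0]
ft_force: [-1.2, -0.4, 4.4]
gripper_width: 0.0215
finger_force: 30.0
```

```bash
python3 f.py 2
```

```text
Fxyz [-1.36  0.64  5.82] z 0.0658 float y' 73.2 jar y',w,top,n [  36.7   38.9   51.4 1770. ] 29.85
```

Request:
{"method": "servo_tool", "body": {"moves": [0, 0.004, 0.00018, 0, 0, 0, 0, 0, 0.004, 0.00017, 0, 0, 0, 0, 0, 0.003, 0.00013, 0, 0, 0, 0]}}

```text
time_s: 30.22
ee_pos: [0.4327, 0.051, 0.0654]
eef_rot: [-0.0, -0.081, 0.997, -0.0]
ft_force: [-1.4, 0.2, 3.2]
gripper_width: 0.0216
finger_force: 30.0
```

```bash
python3 f.py 2
```

```text
Fxyz [-1.37 -0.21  5.55] z 0.06533 float y' 84.0 jar y',w,top,n [  42.2   38.5   51.  1759. ] 30.32
```

Request:
{"method": "servo_tool", "body": {"moves": [0, 0.003, 0.00012, 0, 0, 0, 0, 0, 0.002, 6e-05, 0, 0, 0, 0, 0, 0, 0, 0, 0, 0, 0, 0, 0, 0, 0, 0, 0, 0]}}

```text
time_s: 30.82
ee_pos: [0.4319, 0.0557, 0.0651]
eef_rot: [-0.0, -0.081, 0.997, -0.0]
ft_force: [-0.4, -0.3, 0.5]
gripper_width: 0.0219
finger_force: 30.0
```

```bash
python3 f.py 3
```

```text
Fxyz [-1.41  0.24  2.83] z 0.06518 float y' 88.4 jar y',w,top,n [  44.4   38.3   50.7 1753.7] 30.98
```

Request:
{"method": "servo_tool", "body": {"moves": [0, 0.0005, 0, 0, 0, 0, 0, 0, 0, 0, 0, 0, 0, 0, 0, 0, 0, 0, 0, 0, 0, 0, 0, 0, 0, 0, 0, 0, 0, 0, 0, 0, 0, 0, 0]}}

```text
time_s: 31.6
ee_pos: [0.4321, 0.0562, 0.0652]
eef_rot: [0.0, -0.081, 0.997, -0.0]
ft_force: [-0.2, -0.0, -1.7]
gripper_width: 0.0218
finger_force: 30.0
```

Request:
{"method": "servo_tool", "body": {"moves": [0, 0, -0.0002, 0, 0, 0, 0, 0, 0, -0.001, 0, 0, 0, 0, 0, 0, -0.01, 0, 0, 0, 0, 0, 0, -0.04, 0, 0, 0, 0, 0, 0, 0, 0, 0, 0, 0]}}

```text
time_s: 32.22
ee_pos: [0.4331, 0.0564, 0.1188]
eef_rot: [0.002, -0.08, 0.997, 0.0]
ft_force: [0.8, -0.5, -2.7]
gripper_width: 0.0218
finger_force: 30.0
```

```bash
python3 f.py 3
```

```text
Fxyz [ 0.34 -0.12 -0.04] z 0.11693 float y' 89.0 jar y',w,top,n [  44.6   38.8   50.8 1107.7] 32.38
```

Request:
{"method": "servo_tool", "body": {"moves": [0, -0.04, 0, 0, 0, 0, 0, 0, -0.05, 0, 0, 0, 0, 0, 0, -0.05, 0, 0, 0, 0, 0, 0, -0.05, 0, 0, 0, 0, 0, 0, -0.05, 0, 0, 0, 0, 0]}}

```text
time_s: 33.0
ee_pos: [0.47, -0.1821, 0.1152]
eef_rot: [-0.001, -0.081, 0.997, 0.0]
ft_force: [0.7, 0.9, -0.9]
gripper_width: 0.022
finger_force: 30.0
```

Request:
{"method": "servo_tool", "body": {"moves": [0, -0.05, 0, 0, 0, 0, 0, 0, -0.049, 0, 0, 0, 0, 0, 0.028, 0, 0, 0, 0, 0, 0, 0.028, 0, 0, 0, 0, 0, 0, 0, 0, 0, 0, 0, 0.137, 0]}}

```text
time_s: 33.62
ee_pos: [0.4276, -0.2877, 0.115]
eef_rot: [-0.002, -0.009, 1.0, 0.001]
ft_force: [0.4, 1.1, -1.9]
gripper_width: 0.0218
finger_force: 30.0
```

Request:
{"method": "servo_tool", "body": {"moves": [0, 0, 0, 0, 0, 0.137, 0, 0, 0, 0.03, 0, 0, 0, 0, 0, 0, 0.04, 0, 0, 0, 0, 0, 0, 0.02, 0, 0, 0, 0, 0, 0, 0, 0, 0, 0, 0]}}

```text
time_s: 34.25
ee_pos: [0.4297, -0.2865, 0.0241]
eef_rot: [-0.002, 0.056, 0.998, 0.001]
ft_force: [0.5, 0.0, -2.3]
gripper_width: 0.0219
finger_force: 30.0
```

```bash
python3 f.py 4
```

```text
Fxyz [-0.07 -0.41  0.33] z 0.02624 float y' -250.0 jar y',w,top,n None 34.45
```

Request:
{"method": "servo_tool", "body": {"moves": [0, 0, 0.006, 0, 0, 0, 0, 0, 0, 0.002, 0, 0, 0, 0, 0, 0, 0.001, 0, 0, 0, 0, 0, 0, 0.0005, 0, 0, 0, 0, 0, 0, 0, 0, 0, 0, 0]}}

```text
time_s: 35.08
ee_pos: [0.4311, -0.2874, 0.0169]
eef_rot: [0.0, 0.056, 0.998, -0.0]
ft_force: [-0.4, 0.2, -1.5]
gripper_width: 0.0214
finger_force: 30.0
```

```bash
python3 f.py 2
```

```text
Fxyz [-0.37 -0.13  0.3 ] z 0.01697 float y' -250.1 jar y',w,top,n None 35.17
```

Request:
{"method": "servo_tool", "body": {"moves": [0, 0, 0.0005, 0, 0, 0, 0, 0, 0, 0.0004, 0, 0, 0, 0, 0, 0, 0, 0, 0, 0, 0]}}

```text
time_s: 35.55
ee_pos: [0.4311, -0.2874, 0.016]
eef_rot: [-0.0, 0.056, 0.998, 0.0]
ft_force: [-0.9, -0.3, -2.3]
gripper_width: 0.022
finger_force: 30.0
```

Request:
{"method": "servo_tool", "body": {"moves": [0, 0, 0.0003, 0, 0, 0, 0, 0, 0, 0, 0, 0, 0, 0]}}

```text
time_s: 35.8
ee_pos: [0.4311, -0.2874, 0.0157]
eef_rot: [0.0, 0.056, 0.998, -0.0]
ft_force: [-0.7, -0.2, -2.6]
gripper_width: 0.0219
finger_force: 30.0
```

```bash
python3 f.py 2
```

```text
Fxyz [ 0.24  0.54 -0.17] z 0.01573 float y' -250.1 jar y',w,top,n None 35.9
```

Request:
{"method": "servo_tool", "body": {"moves": [0, 0, 0.0002, 0, 0, 0, 0, 0, 0, 0, 0, 0, 0, 0]}}

```text
time_s: 36.15
ee_pos: [0.4311, -0.2874, 0.0156]
eef_rot: [0.0, 0.056, 0.998, -0.0]
ft_force: [-0.8, 1.1, -0.5]
gripper_width: 0.0217
finger_force: 30.0
```

Request:
{"method": "servo_tool", "body": {"moves": [0, 0, 0, 0, 0, 0, 1, 0, 0, 0, 0, 0, 0, 1, 0, 0, 0, 0, 0, 0, 1, 0, 0, 0, 0, 0, 0, 1, 0, 0, 0, 0, 0, 0, 1]}}

```text
time_s: 36.78
ee_pos: [0.4311, -0.2874, 0.0155]
eef_rot: [0.0, 0.056, 0.998, -0.0]
ft_force: [1.2, 0.0, -0.2]
gripper_width: 0.0675
finger_force: 0.0
```

Request:
{"method": "servo_tool", "body": {"moves": [0, 0, -0.03, 0, 0, 0, 1, 0, 0, -0.06, 0, 0, 0, 1, 0, 0, -0.06, 0, 0, 0, 1, 0, 0, -0.05, 0, 0, 0, 1, 0, 0, 0, 0, 0, 0, 1]}}

```text
time_s: 37.4
ee_pos: [0.4326, -0.2884, 0.2192]
eef_rot: [0.003, 0.056, 0.998, -0.002]
ft_force: [-0.6, 0.6, -0.5]
gripper_width: 0.0929
finger_force: 0.0
```

Run:
```python
from h import *
p,d=viewer.camera("scene"); cv2.imwrite("pics/end.png",cv2.resize(p[180:350,180:420],None,fx=3,fy=3))
```

```text
(no output)
```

View pics/end.png

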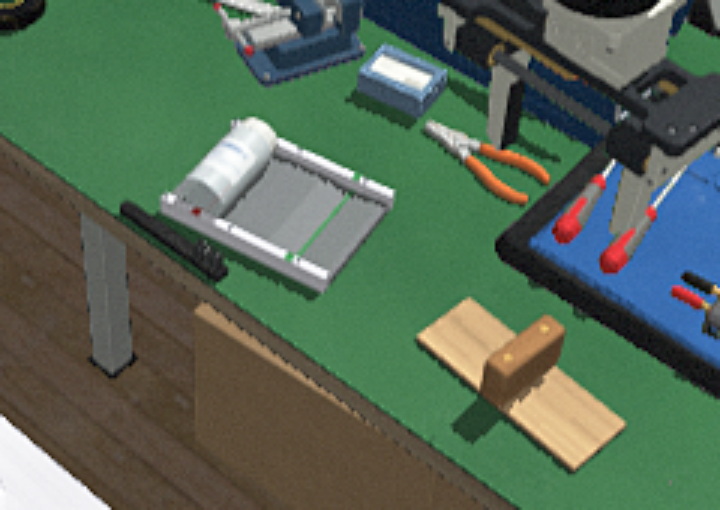

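The jar rests at the red mark (225,165 in the crop), the float lies flat on the bench at (520,385) clear of the board, and the tape and nippers are where they were.

```bash
python3 -c "
from plant import robot
print(robot.close_job())"
```

```text
the job is handed in; nothing more can be done
None
```

I rolled the jar to the green mark, stopped it there, rolled it back to rest on the red mark, and laid the float flat on the bench clear of the board. On a first try the float lost contact a few millimetres out and the jar rolled back into the red rest by itself, which may count as running free. The full roll after that stayed in contact at about 3–9 N (measured at stops), and I handed the job in at about 37 s.

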